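# Open the flip-lid till with its key and load the coin rolls

## Task

Open the till: turn the key in its lock clockwise all the way to the stop and let it go, so that it springs back and the lid flips up by itself. Then restock the two empty coin cups with the two paper coin rolls from the wooden change tray: the thin roll in the leftmost cup as seen from the robot, the thick one in the third cup, each lying flat on the cup's floor; the second cup already has its roll. Lay the rolls in rather than dropping them (the wrappers burst), and do not disturb the other things on the counter.

Things in the scene. Friction and masses are not known exactly. Their poses are not given: they have to be found in the camera images.
- till: Grey flip-lid cash till, fixed, 215 deep (x) x 400 wide (y) x 101 mm high; origin at the centre of its underside, x from its front (robot side) to back, y left. Front 78 mm high, then a lock panel slopes up 15 degrees over 70 mm of depth to the flat lid. Under the lid, left to right: banknote slot, four coin cups (empty; one roll; empty; loose change), banknote slot.
- key_grip (a point): Centre of the key's black grip: 9 mm thick (x), 26 mm wide (y), 24 mm tall (z), 23 mm off the panel, grip's underside 11 mm off it. z runs along the key's axis out of the panel, tilted 15 degrees from vertical towards the robot (till's -x). At rest x points up the slope, y to the till's left; the frame turns with the key. 35 mm up the slope is the lid's front edge.
- key (a joint): Turn of the key, rad: 0 at rest, grows clockwise (looking down on the key). Its hard stop differs from till to till, anywhere from 1.10 to 1.45; the latch lets the lid go about 0.13 rad before it. A spring turns it back, 0.02 Nm at rest rising to about 0.23 Nm at the stop (a weak grip slips, about 30 N holds): turn until torque rises steeply. Let go, it springs back to 0; the lid stays open.
- lid (a joint): Opening of the lid, rad: 0 shut and latched, 1.75 fully open (leaning 10 degrees back past upright). Plate 138 deep x 400 wide x 4 mm thick, hinged along the till's back edge, 105 mm behind the till's centre, 97 mm above the counter. Unlatched, a spring flips it fully open in about 2 s and it stays open.
- cup1 (a point): Centre of the floor of the leftmost (+y) coin cup, empty: 50 mm above the counter, inside 108 mm long (till's x) x 70 mm wide (till's y), walls 34 mm high and 4 mm thick. A roll lies in it lengthwise. Axes as the till's.
- cup2 (a point): Same for the second cup, 74 mm to the right of cup1; the middle-sized roll already lies in it.
- cup3 (a point): Same for the third cup, empty, 148 mm to the right of cup1.
- tray: Low wooden change tray, fixed to the counter, 130 mm (x) x 220 mm (y), rim 12 mm high and 4 mm thick, floor 4 mm above the counter; origin at the centre of its underside. The thin and the thick roll lie on it side by side, roughly along its x, about 100 mm apart in y, either one on the left.
- roll_thin_center (a point): Centre of the thin (longer) coin roll, a paper-wrapped cylinder 16 mm in diameter and 84 mm long, lying on its side on the tray, about 115 g; x runs along the roll.
- roll_mid_center (a point): Centre of the middle-sized coin roll, a paper-wrapped cylinder 20 mm in diameter and 77 mm long, lying on its side in the second cup, to be left there, about 164 g; x runs along the roll.
- roll_thick_center (a point): Centre of the thick (shorter) coin roll, a paper-wrapped cylinder 26 mm in diameter and 55 mm long, lying on its side on the tray, about 212 g; x runs along the roll.
- roll_thin: The same roll (16 mm x 84 mm); origin on its side, midway along, x along the roll.
- roll_mid: The same roll (20 mm x 77 mm); origin on its side, midway along, x along the roll.
- roll_thick: The same roll (26 mm x 55 mm); origin on its side, midway along, x along the roll.
- bell: Bystander, loose: desk bell, a steel dome on a black foot, 72 mm across, 49 mm high; origin under its centre. Leave it where it is.
- price_tag: Bystander, loose: price tag: a black card 75 mm wide and 62 mm high upright in a wooden foot; origin under its centre. Leave it where it is.
- plate: Bystander, loose: white plate 150 mm across with four macarons; origin under its centre. Leave it where it is.
- gift_box: Bystander, loose: small gift box 93 x 93 x 43 mm with a grey ribbon; origin under its centre. Leave it where it is.
- paper_cup: Bystander, loose: lidded paper cup 80 mm across, 98 mm high; origin under its centre. Leave it where it is.
- stapler: Bystander, loose: stapler 130 mm long, 40 mm high; origin under its centre. Leave it where it is.
- tongs: Bystander, loose: steel pastry tongs 190 mm long lying flat; origin under its centre. Leave it where it is.

How it is judged:
On the way, in this order (a step that is already met when the one before it is completed fails the run):
1. the key is turned to its stop, so that the latch lets the lid go, and held until the lid stirs (value of joint key above 0.9 rad and value of joint lid above 0.06 rad), for 0.05 s.
2. the key is let go and has sprung back, and the lid has flipped fully open (value of joint key below 0.12 rad and value of joint lid above 1.6 rad and contact force between till and the fingers below 0.05 N), for 0.2 s.
At the end, for the whole second after the job is handed in: Each roll lies level (0.17 rad), still and released on its own cup's floor (5 mm): thin in cup1, middle-sized still in cup2, thick in cup3, centre within 30 mm lengthwise and 32 mm crosswise of the cup's; key back at rest (below 0.12 rad), lid fully open (above 1.6 rad) (x of roll_thin_center in the frame of cup1 between -0.03 and 0.03 m and y of roll_thin_center in the frame of cup1 between -0.032 and 0.032 m and z of roll_thin_center in the frame of cup1 between 0 and 0.013 m and angle between roll_thin_center's own x axis and vertical between 1.4 and 1.74 rad and linear speed of each of roll_thin, roll_mid, roll_thick below 0.03 m/s and contact force between each of roll_thin, roll_mid, roll_thick and the fingers below 0.05 N and x of roll_mid_center in the frame of cup2 between -0.03 and 0.03 m and y of roll_mid_center in the frame of cup2 between -0.032 and 0.032 m and z of roll_mid_center in the frame of cup2 between 0 and 0.015 m and angle between roll_mid_center's own x axis and vertical between 1.4 and 1.74 rad and x of roll_thick_center in the frame of cup3 between -0.03 and 0.03 m and y of roll_thick_center in the frame of cup3 between -0.032 and 0.032 m and z of roll_thick_center in the frame of cup3 between 0 and 0.018 m and angle between roll_thick_center's own x axis and vertical between 1.4 and 1.74 rad and value of joint key below 0.12 rad and value of joint lid above 1.6 rad); the robot touches nothing.
It fails at once if a coin roll is dropped (moves faster than 0.8 m/s while not held, a fall of over 30 mm) ((contact force between roll_thin and the fingers below 0.05 N and linear speed of roll_thin above 0.8 m/s) or (contact force between roll_mid and the fingers below 0.05 N and linear speed of roll_mid above 0.8 m/s) or (contact force between roll_thick and the fingers below 0.05 N and linear speed of roll_thick above 0.8 m/s)).
It fails at once if a bystander is moved by more than 30 mm (distance of any of bell, price_tag, plate, gift_box, paper_cup, stapler, tongs from where it was at the start of the episode above 0.03 m).
It also fails if it takes over 67 s, if anything falls off the work surface, if the arm or the gripper's body presses on something with over 40 N, if the wrist force passes 120 N, or if a joint passes its speed limit or range.

## Robot

A 6-joint arm with a two-finger parallel gripper is mounted at the origin on the work surface. World frame = base frame: x ahead of the robot, y to its left, z up, the work surface at z = 0. Lengths are in m, angles in rad, forces in N, time in s.
With the tool pointing down it reaches from about 0.4 to 0.925 m from the base axis. Payload 12.5 kg.
Tool frame: the origin (TCP) lies at the centre of the arm's flange, where the gripper is bolted on; the fingertips stand 190 mm ahead of it and the grasp point (between the pads) lies 171 mm ahead of it (tip_reach is the distance from the TCP to the fingertips, in m); z points along the fingers, y is the line along which they close (so a half turn about z gives the same grasp; the last joint's range is limited). The gripper opens to 95 mm and grips with 3 to 60 N. Pads are 20 mm wide; open, the fingers measure 119 mm over their backs; the gripper's body (75 mm by 180 mm) begins 59 mm behind the grasp point.
Start: joints at [-1.282, 0.491, 1.559, -0, 1.092, -0.106], TCP at [0.24, -0.577, 0.405] pointing down, gripper open.
Joint ranges: [-3.1, 3.1], [-0.84, 2.19], [0.05, 2.79], [-1.13, 4.28], [0.06, 2.93], [-2.69, 2.69]. Speed limits (rad/s): [2.22, 2.22, 2.79, 3.14, 3.14, 3.14].

## Interface

Orientations are given as a rotation vector (axis times angle).
In Python, from bench import * gives the robot as it stands. Calls block until the motion is done:
- move_pose(position, orientation): joint-space move of the TCP to a pose.
- move_straight(position, attitude=None, v=0.15): straight line of the TCP; attitude=None keeps the orientation; v is the mean speed in m/s.
- movej(angles): joint-space move.
- gripper_to(opening, grip_force=None): finger opening in m; grip_force is the grip in N (None keeps the last); returns when the fingers have stopped.
- hold(seconds).
- solve_ik(position, orientation): joint angles nearest the present ones, or None.
- state(): the state.
- grab_frame(name): name is "scene" or "top" or "wrist"; returns a dict with "frame" (384x512x3 uint8, red, green, blue), "z_map" (384x512 float32, m along the optical axis (not along the pixel's ray), 0 where there is no reading), "camera_matrix" (3x3 intrinsics, pixels), "R" (3x3) and "t" (3): a world point X has camera coordinates R X + t. Camera axes: x right, y down, z forward; pixel columns grow to the right and rows downward; lengths in m; the calibration is good to about 2 mm. A picture is of the moment at which its call begins.
A pose or a line that the arm cannot do raises MotionError and nothing moves.
- job_done(): hands the job in; it is judged then, once.
The state is a dict: "t": time; "joint_positions": joint angles; "joint_velocities": joint speeds; "tau": joint torques, N m; "tool_pos": TCP position; "tool_rot": TCP orientation; "contact_force": force on the tool from outside, world axes, zero at the start; "wrist_torque": the same for the moment, N m; "grip_width": finger opening in m; "grip_force": force on a finger pad.
Only numpy, scipy, OpenCV 4.12 (cv2) and the standard library are available. Lean on these libraries where they do the work, as an engineer would, in place of code of your own. Each camera call takes 0.05 s, during which the arm holds its last target. There are 200 camera calls.

## Working session

There is one attempt and no reset: what is moved stays moved. The work goes in short steps, each a Python script; the robot and the scene stay as the last script left them, time stands still between calls to the robot, and variables do not carry over. Pictures are saved under pics/ and viewed, at most 10 in all, crops included, and the job is handed in when it is done.

```bash
ls; mkdir -p pics; python3 - <<'E'
from bench import *
import cv2,numpy as np
for n in ["top","scene"]:
    f=grab_frame(n); np.savez(n+".npz",**f); cv2.imwrite(f"pics/{n}0.png",f["frame"][:,:,::-1])
    print(n,f["R"].round(3).tolist(),f["t"].round(3),f["camera_matrix"].round(1).tolist())
print(state())
E
```

```text
pics
top [[0.016, -1.0, -0.0], [-0.998, -0.016, -0.057], [0.057, 0.001, -0.998]] [0.028 0.49  1.134] [[367.2, 0.0, 254.4], [0.0, 367.2, 189.5], [0.0, 0.0, 1.0]]
scene [[0.882, 0.471, -0.003], [0.288, -0.545, -0.787], [-0.373, 0.694, -0.616]] [-0.449 -0.048  1.222] [[375.2, 0.0, 254.0], [0.0, 375.2, 188.5], [0.0, 0.0, 1.0]]
{'t': 0.1, 'joint_positions': array([-1.28161194e+00,  4.91478805e-01,  1.55942247e+00, -1.30219145e-05,
        1.09171199e+00, -1.05611388e-01]), 'joint_velocities': array([ 0.00018034, -0.0001629 , -0.00016996,  0.00090221,  0.00060136,
       -0.00020582]), 'tau': array([ 3.36436475e-03, -6.13624978e+01, -2.58604789e+01,  6.94118324e-02,
        4.70501091e-02, -2.89121431e-05]), 'tool_pos': array([ 0.24038866, -0.57687542,  0.40422112]), 'tool_rot': array([-3.07958622e+00, -6.15934324e-01,  1.64959650e-04]), 'contact_force': array([-0.54697171,  0.01173197,  0.44490842]), 'wrist_torque': array([ 0.00930167, -0.01255752, -0.03239107]), 'grip_force': 0.0, 'grip_width': 0.09518539206203469}
```

View pics/top0.png

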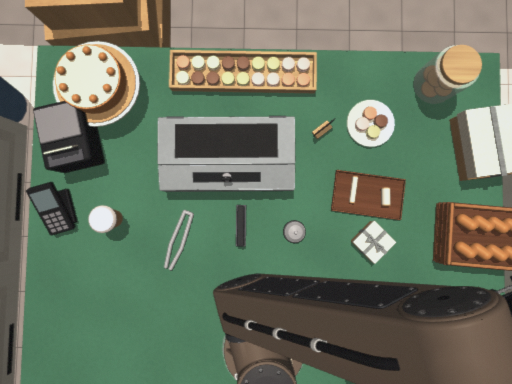

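View pics/scene0.png

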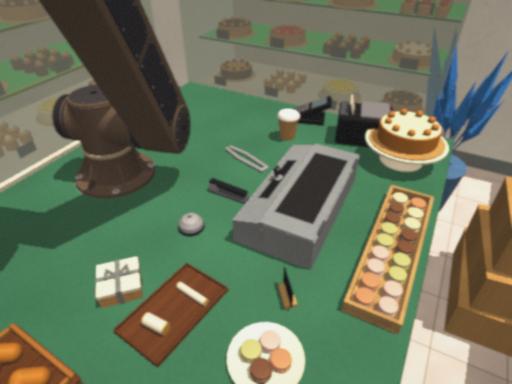

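The top view shows the till at cols 158–296, rows 117–192, with the key near (227,178). The tray is centred near (368,195), with the thin roll at (354,189) on the left and the thick roll at (386,197) on the right. The bell is at (294,232), the stapler at (240,225) and the tongs at (178,240).

```bash
cat > h.py <<'E'
import numpy as np,cv2
from scipy.spatial.transform import Rotation as Ro
def cloud(f):
    z=f["z_map"];K=f["camera_matrix"];v,u=np.indices(z.shape)
    P=np.stack([(u-K[0,2])/K[0,0]*z,(v-K[1,2])/K[1,1]*z,z],-1)
    P=(P-f["t"])@f["R"]; P[z<=0]=np.nan
    return P
def rect(xy):
    c,s,a=cv2.minAreaRect((xy*1000).astype(np.float32)); return np.round(c,1),np.round(s,1),round(a,1)
E
cat > m.py <<'E'
from h import *
f=dict(np.load("top.npz"));P=cloud(f);I=f["frame"].astype(int)
def px(u,v): return P[v,u].round(3)
for n,p in dict(key=(227,178),thin=(354,189),thick=(386,197),tray=(370,195),bell=(294,232),stap=(240,225),tongs=(178,240),tag=(322,130)).items(): print(n,px(*p))
def reg(u0,u1,v0,v1,za,zb,extra=None):
    m=np.zeros(I.shape[:2],bool);m[v0:v1,u0:u1]=1
    m&=(P[...,2]>za)&(P[...,2]<zb)
    if extra is not None:m&=extra
    return P[m]
t=reg(150,303,108,200,.05,.12);print("till",rect(t[:,:2]),np.percentile(t[:,2],[1,50,99]))
t=reg(150,303,108,200,.097,.106);print("lid",rect(t[:,:2]))
k=reg(215,240,165,190,.1,.2);print("key",k.round(3)[:40])
br=I.min(-1)>130
for n,a in dict(thin=(346,362,175,206),thick=(376,396,182,210)).items():
    r=reg(*a,.0,.06,br);print(n,rect(r[:,:2]),np.median(r[:,2]),r[:,2].max(),r[:,:2].mean(0))
t=reg(325,412,165,224,.0,.06,(I[...,0]>I[...,1]+10)|br);print("tray",rect(t[:,:2]),len(t))
E
python3 m.py
```

```text
key [0.515 0.115 0.119]
thin [ 0.496 -0.274  0.018]
thick [ 0.473 -0.37   0.027]
tray [ 0.479 -0.329  0.002]
bell [ 0.361 -0.086  0.043]
stap [0.379 0.078 0.035]
tongs [ 0.328  0.274 -0.002]
tag [ 0.681 -0.174  0.014]
till (array([592.2, 120.8]), array([216.8, 399. ]), 1.1) [0.07434838 0.09984219 0.10571411]
lid (array([610.9, 121.5]), array([177.2, 398.2]), 0.9)
key [[0.522 0.127 0.103]
 [0.522 0.125 0.103]
 [0.522 0.122 0.103]
 [0.523 0.119 0.102]
 [0.522 0.113 0.105]
 [0.523 0.11  0.101]
 [0.518 0.129 0.118]
 [0.518 0.126 0.121]
 [0.518 0.123 0.117]
 [0.518 0.12  0.12 ]
 [0.518 0.118 0.116]
 [0.518 0.115 0.12 ]
 [0.518 0.112 0.118]
 [0.518 0.109 0.118]
 [0.519 0.106 0.116]
 [0.515 0.129 0.122]
 [0.515 0.126 0.118]
 [0.515 0.123 0.121]
 [0.515 0.12  0.121]
 [0.515 0.117 0.121]
 [0.515 0.115 0.119]
 [0.515 0.112 0.122]
 [0.515 0.109 0.122]
 [0.516 0.106 0.119]
 [0.512 0.129 0.121]
 [0.513 0.126 0.117]
 [0.513 0.123 0.116]
 [0.512 0.12  0.119]
 [0.512 0.117 0.121]
 [0.512 0.114 0.122]
 [0.513 0.112 0.116]
 [0.512 0.109 0.124]
 [0.512 0.106 0.122]
 [0.509 0.129 0.121]
 [0.51  0.126 0.117]
 [0.51  0.123 0.115]
 [0.51  0.12  0.119]
 [0.51  0.118 0.117]
 [0.509 0.114 0.121]
 [0.51  0.112 0.119]]
thin (array([ 495.1, -273. ]), array([16.6, 79.7]), 80.9) 0.017484611546306608 0.02286249651370635 [ 0.49599825 -0.27242244]
thick (array([ 475.8, -370.4]), array([49.6, 22.4]), 1.2) 0.02633625706702427 0.03375215092736799 [ 0.47570558 -0.36920405]
tray (array([ 468.4, -319.6]), array([220.5, 153. ]), 83.1) 2734
```

```bash
cat >> h.py <<'E'
def att(yaw,tilt=0.,base=0.):
    # tool z down (leaning tilt fwd along base heading), tool x at yaw (CCW from above) ; y closing line
    R=Ro.from_euler('z',base)*Ro.from_euler('y',-tilt)*Ro.from_euler('z',yaw-base)*Ro.from_euler('x',np.pi)
    return R.as_rotvec()
E
python3 - <<'E'
from bench import *
from h import *
print(att(0.4),Ro.from_rotvec(att(0,np.radians(15))).as_matrix()[:,2])
def shot(n):
    f=grab_frame("wrist");np.savez(n+".npz",**f);cv2.imwrite(f"pics/{n}.png",f["frame"][:,:,::-1]);print(n,(-f["R"].T@f["t"]).round(3),f["R"].round(2).tolist(),f["camera_matrix"].round(0).tolist())
for a in (0,np.pi/2,-np.pi/2): print(a,solve_ik([0.5,.12,.42],att(a)))
move_pose([0.46,-.32,.42],att(0)); shot("wt"); print(state()["t"],state()["tool_pos"])
move_pose([0.47,.12,.43],att(0)); shot("wk"); print(state()["t"])
a=cv2.imread("pics/wt.png");b=cv2.imread("pics/wk.png");cv2.imwrite("pics/both.png",cv2.resize(np.vstack([a,b]),(400,600)))
E
```

```text
[3.07896996e+00 6.24138110e-01 3.82174369e-17] [ 2.58819045e-01 -1.23503419e-16 -9.65925826e-01]
0 [ 1.07030872e-01  3.16852427e-01  1.80686100e+00 -4.44089210e-16
  1.01787923e+00  1.67782720e+00]
1.5707963267948966 [ 1.07030872e-01  3.16852427e-01  1.80686100e+00 -4.44089210e-16
  1.01787923e+00  1.07030872e-01]
-1.5707963267948966 None
wt [ 0.544 -0.321  0.4  ] [[-0.0, -1.0, 0.0], [-0.95, 0.0, 0.3], [-0.3, -0.0, -0.95]] [[342.0, 0.0, 256.0], [0.0, 342.0, 194.0], [0.0, 0.0, 1.0]]
1.425 [ 0.45964177 -0.32085287  0.41988881]
wk [0.555 0.119 0.41 ] [[-0.0, -1.0, 0.0], [-0.95, 0.0, 0.3], [-0.3, 0.0, -0.95]] [[342.0, 0.0, 256.0], [0.0, 342.0, 194.0], [0.0, 0.0, 1.0]]
3.0917
```

View pics/both.png

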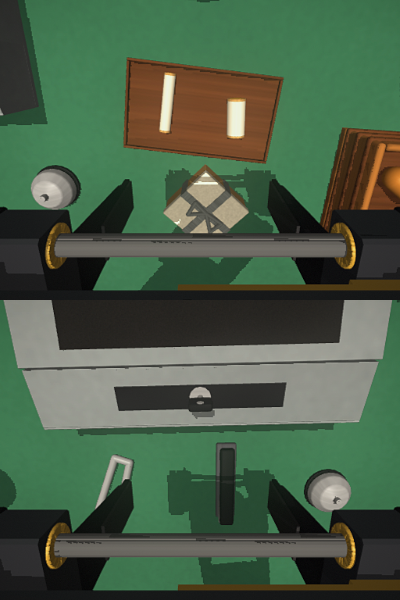

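The wrist views (scaled 0.78) show the thin roll at (167,103), the thick roll at (236,118) on the tray, and the key at (200,402), upright and at rest. I'll measure these next.

```bash
cat > m2.py <<'E'
from h import *
f=dict(np.load("wt.npz"));P=cloud(f);I=f["frame"].astype(int)
br=(I.min(-1)>110)
s=512/400; sy=768/600
for n,(u,v) in dict(thin=(167,103),thick=(236,118)).items():
    u=int(u*s);v=int(v*sy);m=np.zeros_like(br);m[v-55:v+55,u-30:u+30]=1
    m&=(P[...,2]>.009)&(P[...,2]<.04)
    nl,L,st,c=cv2.connectedComponentsWithStats(m.astype(np.uint8));i=1+st[1:,4].argmax();r=P[L==i]
    print(n,len(r),rect(r[:,:2]),r[:,:2].mean(0).round(4),np.percentile(r[:,2],[50,99]).round(4))
m=(P[...,2]>.006)&(P[...,2]<.02)&(I[...,0]>I[...,1]+10);m[int(170*sy):]=0;m[:,:140]=0;m[:,370:]=0
r=P[m];print("tray",len(r),rect(r[:,:2]))
f=dict(np.load("wk.npz"));P=cloud(f);I=f["frame"].astype(int)
# till: panel edges
Q=P[:180].reshape(-1,3);Q=Q[(Q[:,2]>.07)&(Q[:,2]<.13)]
front=[]
for y in np.arange(-.05,.29,.02):
    q=Q[abs(Q[:,1]-y)<.01]
    if len(q):front.append((y,q[:,0].min()))
front=np.array(front);print("front fit x=a*y+b",np.polyfit(front[:,0],front[:,1],1),front[::4].round(4).tolist())
print("y ext",Q[:,1].min(),Q[:,1].max())
k=P.reshape(-1,3);k=k[(abs(k[:,1]-.118)<.03)&(k[:,0]>.48)&(k[:,0]<.545)]
h=k[:,2]-(.078+(k[:,0]-.4845)*np.tan(np.radians(15)))
k=k[h>.008];print("key",len(k),rect(k[:,:2]),k.min(0).round(4),k.max(0).round(4))
tp=k[k[:,2]>.112];print("top",rect(tp[:,:2]),tp.mean(0).round(4),np.percentile(tp[:,2],[50,95]))
E
python3 m2.py
```

```text
thin 1101 (array([ 496.2, -273.8]), array([16.4, 84.4]), 82.6) [ 0.4978 -0.2744] [0.0193 0.0218]
thick 1187 (array([ 476.1, -372.3]), array([55.5, 26. ]), 0.6) [ 0.4776 -0.3712] [0.0286 0.0317]
tray 3150 (array([ 469.4, -319.5]), array([219.4, 152.2]), 83.0)
front fit x=a*y+b [-0.02385331  0.48768853] [[-0.05, 0.4892], [0.03, 0.4871], [0.11, 0.4854], [0.19, 0.4834], [0.27, 0.4815]]
y ext -0.08171821944571264 0.3213900951446624
key 12407 (array([506.6, 117.9]), array([60. , 33.9]), 89.0) [0.4892 0.088  0.0965] [0.5236 0.148  0.3555]
top (array([505. , 117.9]), array([60. , 30.8]), 89.0) [0.4975 0.117  0.3336] [0.33579867 0.35377213]
```

```bash
cat >> m2.py <<'E'
print("----")
k=k[k[:,2]<.13];print("key",len(k),rect(k[:,:2]),k.min(0).round(4),k.max(0).round(4))
u=np.array([.966,.0227,.259]);
n=np.array([-.2588,-.006,.9659])
hh=k@n;tp=k[hh>np.percentile(hh,99)-.004];print("top face",len(tp),rect(tp[:,:2]),tp.mean(0).round(4))
f=dict(np.load("top.npz"));T=cloud(f)[165:192,205:250].reshape(-1,3);hh=T@n;t2=T[hh>np.nanpercentile(hh,99)-.005];print("top cam",len(t2),t2.mean(0).round(4),t2.min(0),t2.max(0))
# panel plane near key
q=P.reshape(-1,3);q=q[(abs(q[:,1]-.118)<.09)&(abs(q[:,1]-.118)>.025)&(q[:,0]>.495)&(q[:,0]<.545)&(q[:,2]<.12)]
A=np.c_[q[:,:2],np.ones(len(q))];c=np.linalg.lstsq(A,q[:,2],rcond=None)[0];print("panel",c,"z at .515",c@[.52,.118,1])
E
python3 m2.py | sed -n '/----/,$p'
python3 - <<'E'
from bench import *
from h import *
yw=.0235;t=np.radians(15)
for d in (.1,.06,0):
    a=att(np.pi/2+yw,t,yw);zt=Ro.from_rotvec(a).as_matrix()[:,2];p=np.array([.515,.118,.110])-(.171+d)*zt
    print(p,solve_ik(p,a),Ro.from_rotvec(a).as_matrix().round(3).tolist())
E
```

```text
----
key 542 (array([516.7, 119.1]), array([25.7, 13.8]), 89.5) [0.5098 0.1062 0.0965] [0.5236 0.1319 0.1233]
top face 304 (array([514.3, 119.1]), array([25.5,  8.9]), 89.5) [0.5142 0.1187 0.1212]
top cam 33 [0.5137 0.1181 0.1194] [0.50926576 0.10585932 0.11483456] [0.51845215 0.12902288 0.12411736]
panel [ 0.26986776  0.00559146 -0.05362467] z at .515 0.0873663608013605
[0.44487941 0.11635186 0.3717659 ] [ 0.11630929  0.27833249  2.03688678 -0.04473658  0.56610327  0.12742891] [[-0.023, 0.966, 0.259], [1.0, 0.023, 0.006], [0.0, 0.259, -0.966]]
[0.45522931 0.11659513 0.33312887] [ 0.11415099  0.35290071  2.05960345 -0.05187486  0.46885829  0.13386342] [[-0.023, 0.966, 0.259], [1.0, 0.023, 0.006], [0.0, 0.259, -0.966]]
[0.47075416 0.11696003 0.27517332] [ 0.11109381  0.47151509  2.07914526 -0.06975918  0.33083905  0.15061104] [[-0.023, 0.966, 0.259], [1.0, 0.023, 0.006], [0.0, 0.259, -0.966]]
```

```bash
cat > key.py <<'E'
from bench import *
from h import *
yw=.0235;a=att(np.pi/2+yw,np.radians(15),yw);zt=Ro.from_rotvec(a).as_matrix()[:,2]
p=np.array([.5165,.1189,.110])-(.171+.002)*zt
def rep(n):
    s=state();print(n,round(s["t"],2),"F",s["contact_force"].round(1),"Tz",round(s["wrist_torque"]@Ro.from_rotvec(s["tool_rot"]).as_matrix()[:,2],3),"w",round(s["grip_width"],4),"gf",round(s["grip_force"],1));return s
gripper_to(.04,30)
move_pose(p-.08*zt,a)
move_straight(p,v=.08); rep("at")
gripper_to(0,40); s=rep("grip")
E
cat > turn.py <<'E'
exec(open("key.py").read().split("gripper_to(.04")[0])
q0=np.array(state()["joint_positions"]);rep("q0")
def lid():
    P=cloud(grab_frame("top"))[112:165,160:294]
    return np.nanpercentile(P[...,2],90)
print("lid z",lid());n0=0
A=[.3,.6,.85,.95]+list(np.arange(1.0,1.56,.04))
for d in A:
    q=q0.copy();q[5]+=d;movej(q);s=rep(round(d,2))
    tz=s["wrist_torque"]@Ro.from_rotvec(s["tool_rot"]).as_matrix()[:,2]
    if abs(tz)>.6: break
for i in range(30):
    z=lid()
    if z>.112: break
print("lid z",z,i);rep("held")
if z>.112:
    hold(.1);gripper_to(.06);rep("rel")
    move_straight(state()["tool_pos"]-.10*zt,v=.1);rep("up")
    print(lid())
E
python3 key.py
```

```text
at 6.66 F [ 0.6 -0.1  0.5] Tz 0.002 w 0.0401 gf 0.0
grip 7.27 F [-1.1 -0.4  2.5] Tz -0.008 w 0.009 gf 40.0
```

```bash
sed -i 's|    P=cloud.*|    P=cloud(grab_frame("top"))[112:165,list(range(162,182))+list(range(274,292))]|' turn.py; python3 turn.py
```

```text
q0 7.27 F [-1.1 -0.4  2.5] Tz -0.008 w 0.009 gf 40.0
lid z 0.10350931970359592
0.3 7.71 F [-2.1  0.4  1.6] Tz -0.025 w 0.0089 gf 40.0
0.6 8.1 F [-4.3  2.2  2.3] Tz -0.1 w 0.0086 gf 40.0
0.85 8.45 F [-4.8  3.7  3.1] Tz -0.149 w 0.0091 gf 40.0
0.95 8.7 F [-4.8  3.   2.8] Tz -0.157 w 0.0087 gf 40.0
1.0 8.95 F [-4.9  3.9  2.1] Tz -0.143 w 0.0085 gf 40.0
1.04 9.2 F [-4.1  4.2  2.8] Tz -0.153 w 0.009 gf 40.0
1.08 9.45 F [-5.3  3.8  2.9] Tz -0.119 w 0.0086 gf 40.0
1.12 9.7 F [-4.3  4.6  2.3] Tz -0.099 w 0.0087 gf 40.0
1.16 9.95 F [-5.   4.9  3.3] Tz -0.237 w 0.0085 gf 40.0
1.2 10.2 F [-4.9  4.5  2.6] Tz -0.604 w 0.0093 gf 40.2
lid z 0.15434335833708768 0
held 10.25 F [-5.5  3.8  3. ] Tz -0.588 w 0.0088 gf 40.2
rel 11.33 F [-0.5 -0.1  0.3] Tz -0.002 w 0.0603 gf 0.0
up 12.48 F [-0.3 -0.1  0.1] Tz -0.0 w 0.0599 gf 0.0
0.1009419565494617
```

```bash
python3 - <<'E'
from bench import *
from h import *
for p,y in [([.4965,-.274,.196],np.pi-.129),([.4765,-.372,.2],np.pi),([.63,.23,.245],np.pi+.02),([.63,.08,.245],np.pi+.02)]: print(solve_ik(p,att(y)))
gripper_to(.05)
p=np.array(state()["tool_pos"]);print(p)
move_straight([p[0],p[1],.40],v=.3)
move_pose([.4965,-.274,.32],att(np.pi-.129))
f=grab_frame("top");np.savez("top2.npz",**f);cv2.imwrite("pics/top2.png",cv2.resize(f["frame"][100:240,140:420,::-1],None,fx=2.8,fy=2.8));print(state()["t"])
E
```

```text
[-6.20743409e-01  6.97218974e-01  1.87175799e+00  4.44089210e-16
  5.72615690e-01 -2.06253974e+00]
[-0.77208714  0.7239132   1.77378298  0.          0.64389648 -2.34288347]
[ 0.25162632  0.72964642  1.57526787  0.          0.83667836 -1.33917   ]
[ 0.0223511   0.68968281  1.67238522  0.          0.77952461 -1.56844523]
[0.44579387 0.11723264 0.37371088]
16.1333
```

View pics/top2.png

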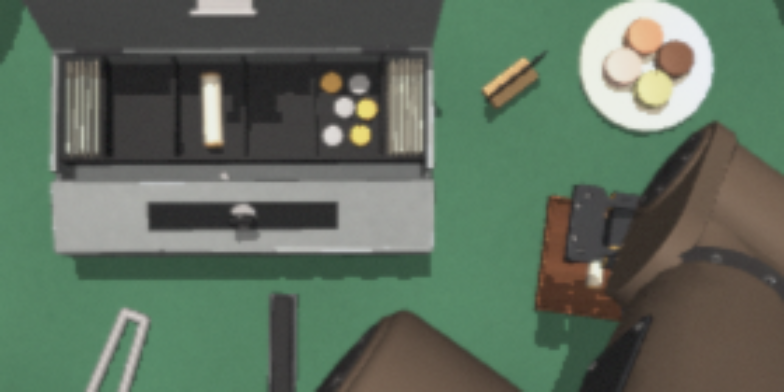

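The lid is fully open and the key is back at rest. In crop pixels, the cup dividers are at cols 108, 178, 247 and 317, and the cups span rows 57–160. The mid roll is at (211,110).

```bash
python3 - <<'E'
from h import *
f=dict(np.load("top2.npz"));K=f["camera_matrix"];R=f["R"];t=f["t"];C=-R.T@t
def at(u,v,z):
    u=u/2.8+140;v=v/2.8+100
    d=R.T@np.linalg.inv(K)@[u,v,1];return (C+d*(z-C[2])/d[2]).round(4)
for u in (108,178,247,317): print(u,at(u,108,.084))
print("rows",at(140,56,.084),at(140,161,.084))
P=cloud(f)
for lo,hi in ((108,178),(180,246),(249,316)):
    a,b=int(lo/2.8+140),int(hi/2.8+141);q=P[118:162,a:b].reshape(-1,3);q=q[abs(q[:,2]-.05)<.008];print("floor",len(q),rect(q[:,:2]),np.median(q[:,2]))
q=P[118:162,205:228].reshape(-1,3);q=q[(q[:,2]>.06)&(q[:,2]<.08)];print("mid",len(q),rect(q[:,:2]),q.mean(0))
yw=.0235;c,s=np.cos(yw),np.sin(yw)
for x,y in ((.03,.111),(.03,.037),(.03,-.037)): print("pred",.592+c*x-s*y,.120+s*x+c*y)
E
```

```text
108 [0.6331 0.263  0.084 ]
178 [0.6343 0.1891 0.084 ]
247 [0.6355 0.1161 0.084 ]
317 [0.6367 0.0422 0.084 ]
rows [0.6893 0.2307 0.084 ] [0.5773 0.2277 0.084 ]
floor 741 (array([635.3, 234.7]), array([112.8,  66.8]), 2.1) 0.04965266935857026
floor 584 (array([637. , 159.1]), array([112.8,  68. ]), 1.4) 0.049526767391117194
floor 798 (array([638.3,  83.2]), array([112.9,  73.1]), 1.6) 0.049486902592560035
mid 230 (array([631., 153.]), array([125. ,  67.2]), 1.9) [0.64312511 0.1550316  0.0685874 ]
pred 0.6193834567152761 0.23167428664792356
pred 0.6211222966592373 0.15769471895758566
pred 0.6228611366031986 0.0837151512672478
```

```bash
cat > pp.py <<'E'
from bench import *
from h import *
def rep(n):
    s=state();print(n,round(s["t"],2),"p",s["tool_pos"].round(4),"F",s["contact_force"].round(1),"w",round(s["grip_width"],4),"gf",round(s["grip_force"],1));return s
T=.190
def pick(x,y,yaw,w,tip=.006):
    a=att(np.pi+yaw)
    gripper_to(w+.03)
    move_pose([x,y,T+.09],a); move_straight([x,y,T+tip],v=.1); rep("down")
    gripper_to(0,25); s=rep("grip")
    move_straight([x,y,T+.16],v=.15); rep("lift")
def carry(x,y,yaw=.0235):
    move_pose([x,y,T+.16],att(np.pi+yaw)); rep("over")
def place(x,y,w,tip=.0525):
    move_straight([x,y,T+.075],v=.15);move_straight([x,y,T+tip],v=.05); rep("placed")
    gripper_to(w+.009); rep("open")
    move_straight([x,y,T+.16],v=.12); rep("up")
E
python3 - <<'E'
from pp import *
pick(.4965,-.274,-.129,.016)
carry(.63,.2315)
f=grab_frame("wrist");np.savez("w3.npz",**f);cv2.imwrite("pics/w3.png",f["frame"][:,:,::-1])
E
```

```text
down 17.76 p [ 0.4966 -0.2741  0.1966] F [-0.2 -0.1  0.1] w 0.0461 gf 0.0
grip 18.37 p [ 0.4965 -0.274   0.1961] F [0.6 1.  1.9] w 0.0152 gf 25.0
lift 19.54 p [ 0.4964 -0.2739  0.3492] F [-0.2 -0.6 -2. ] w 0.0151 gf 25.0
over 21.43 p [0.6303 0.2304 0.35  ] F [ 0.1 -1.  -0.3] w 0.0154 gf 25.0
```

View pics/w3.png

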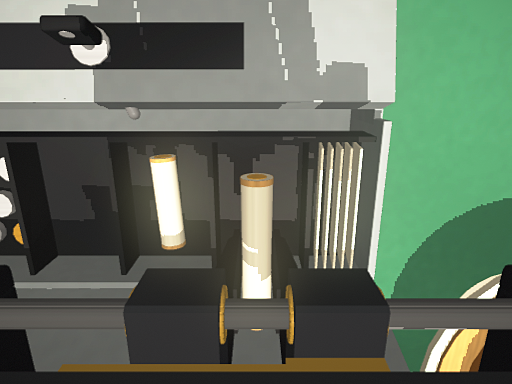

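The thin roll is held level. Cup 1's walls, at cols 215 and 302, straddle it symmetrically, so I can lay it in.

```bash
python3 - <<'E'
from pp import *
place(.634,.232,.016)
pick(.4765,-.372,.01,.026,.008)
carry(.636,.0835)
f=grab_frame("wrist");np.savez("w4.npz",**f);cv2.imwrite("pics/w4.png",f["frame"][:,:,::-1])
E
```

```text
placed 22.8 p [0.6339 0.232  0.2421] F [-0.3 -0.3 -1.3] w 0.0153 gf 25.0
open 23.25 p [0.634  0.232  0.2426] F [ 0.1 -0.3 -0.2] w 0.0247 gf 0.0
up 24.3 p [0.6339 0.232  0.3492] F [-0.9  0.7  0.3] w 0.0249 gf 0.0
down 28.24 p [ 0.4766 -0.3721  0.1985] F [-0.4 -0.4  0.2] w 0.0557 gf 0.0
grip 28.85 p [ 0.4765 -0.372   0.1982] F [ 0.1 -0.8  1.8] w 0.0253 gf 25.0
lift 30.02 p [ 0.4764 -0.3719  0.3491] F [ 0.2  0.4 -2.8] w 0.0253 gf 25.0
over 31.77 p [0.6361 0.0824 0.35  ] F [-0.7 -1.  -2.4] w 0.0253 gf 25.0
```

View pics/w4.png

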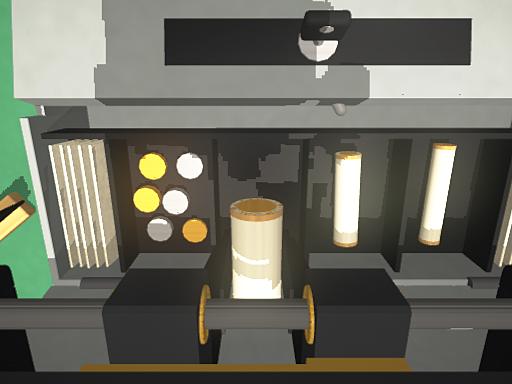

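The thin roll lies flat in cup 1 at (437,193). The thick roll is held, centred over cup 3 between walls at cols 213 and 303.

```bash
python3 - <<'E'
from pp import *
place(.636,.0838,.026,.0543)
move_pose([.5,-.05,.42],att(np.pi)); 
move_pose([.40,-.25,.42],att(np.pi)); hold(.3); rep("clear")
f=grab_frame("top");np.savez("top3.npz",**f);cv2.imwrite("pics/top3.png",cv2.resize(f["frame"][100:240,140:420,::-1],None,fx=2.8,fy=2.8))
P=cloud(f)
for n,(a,b) in dict(c1=(181,201),c2=(206,226),c3=(231,250)).items():
    q=P[122:156,a:b].reshape(-1,3);q=q[q[:,2]>.059];print(n,len(q),q.mean(0).round(3),np.percentile(q[:,2],[10,50,95]).round(4))
E
```

```text
placed 33.11 p [0.6359 0.0838 0.244 ] F [-0.3  0.6 -1. ] w 0.0252 gf 25.0
open 33.56 p [0.636  0.0838 0.2443] F [0.5 1.  0.1] w 0.0349 gf 0.0
up 34.59 p [0.6359 0.0838 0.3492] F [0.  0.6 0.5] w 0.0348 gf 0.0
clear 36.61 p [ 0.4005 -0.2493  0.42  ] F [ 0.9  0.3 -0.4] w 0.035 gf 0.0
c1 131 [0.632 0.23  0.064] [0.0613 0.0639 0.0679]
c2 170 [0.638 0.155 0.067] [0.0637 0.0674 0.0715]
c3 169 [0.634 0.082 0.072] [0.0667 0.0725 0.0772]
```

View pics/top3.png

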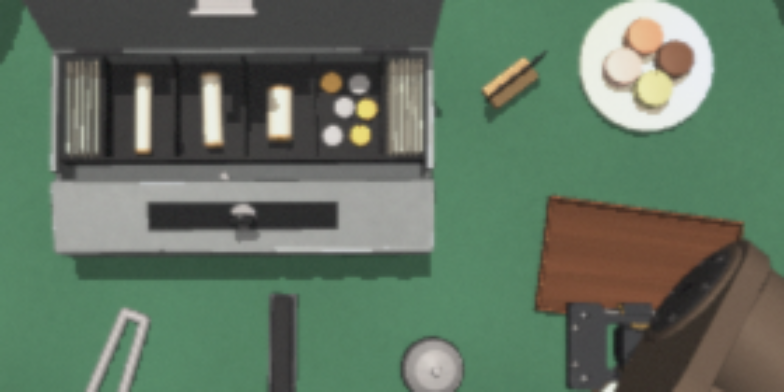

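All three rolls lie flat in their cups, at (143,113), (211,110) and (280,112). The lid is open, the key is at rest, and the bystanders I can see haven't moved.

```bash
python3 -c "
from bench import *
print(job_done())"
```

```text
the job is handed in; nothing more can be done
None
```

I turned the key to its stop (about 1.2 rad) and let go, the lid flipped open, and the thin roll now lies flat in cup 1 and the thick roll in cup 3; the job was handed in at about 37 s, but no verdict was returned.

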